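# Centre the egg cup on its stand

### The job

One of the two egg cups has been put down off the middle of its little round stand. Nudge it along with light fingertip taps low on its side until its foot stands wholly inside the brass ring in the stand's top. Do not lift or tip the cup or touch its egg, leave the stand where it is, and leave everything else on the worktop alone.

Things in the scene. Friction and masses are not known exactly. Their poses are not given: they have to be found in the camera images.
- egg_cup_1: off-centre egg cup, its foot near or over the edge of stand_1: white, footed, loose, 90 g plus the egg. Origin: centre of its underside, z up. Foot 50 mm across with an upright side up to 8 mm high, the cup's widest part; waist 26 mm across at 12 mm; bowl 46 mm across at the rim, 34 mm up. 70 mm high with egg, top-heavy: slides (about 1 N) if pushed at the foot, tips if pushed high.
- stand_1_top (a point): centre of the top of the stand under egg_cup_1: dark round wooden stand, loose but heavy (0.5 kg), top 94 mm across, flat, 25 mm above the worktop. A thin brass ring, 62 mm inside diameter, is inlaid flush in the top about this centre: the cup's foot lies wholly inside it when their centres are within 6 mm of each other.
- egg_1_center (a point): middle (half-way up) of the brown egg that sits loosely upright in egg_cup_1, 42 mm across, 52 mm long; it stands in the bowl's rim with this point about 43 mm above the cup's underside.
- egg_cup_2: a second egg cup with its egg, looking the same as egg_cup_1, already centred on its own stand; leave it alone. Origin at the centre of its underside.
- stand_2_top (a point): centre of the top of the second stand, the same as the first; leave it alone.
- salt_jar: bystander: small glass spice jar with a black cap, 41 mm across, 105 mm high; origin at the centre of its underside.
- teaspoon: bystander: steel teaspoon lying on the worktop, 139 mm long, 30 mm wide, 10 mm high; origin at its middle on the worktop.
- honey_jar: bystander: glass jar with a black lid, 63 mm across, 94 mm high; origin at the centre of its underside.
- butter_tub: bystander: rectangular tub with a lid, 96 x 137 x 53 mm; origin at the centre of its underside.
- jam_jar: bystander: glass jar with a pale lid, 69 mm across, 99 mm high; origin at the centre of its underside.
There are look-alikes about, which are no part of the job. What is shaped like the egg_cup_1 but green or pink is not meant. What is shaped like the part that bears egg_1_center but purple is not meant.

How it is judged (in metres and radians):
At the end, for the whole second after the job is handed in: egg_cup_1 stands upright (within 0.06 rad) and at rest on its stand, its centre within 6 mm of the stand's centre, its egg still seated in it (within 8 mm of the cup's axis); the stand is within 12 mm of where it was, the other cup and stand within 6 mm, the bystanders within 10 mm (horizontal distance between egg_cup_1 and stand_1_top below 0.006 m and z of egg_cup_1 in the frame of stand_1_top between -0.003 and 0.003 m and angle between egg_cup_1's own z axis and vertical below 0.06 rad and horizontal distance between egg_1_center and egg_cup_1 below 0.008 m and z of egg_1_center in the frame of egg_cup_1 above 0.036 m and linear speed of egg_cup_1 below 0.02 m/s and angular speed of egg_cup_1 below 0.3 rad/s and distance of stand_1_top from where it was at the start of the episode below 0.012 m and distance of each of egg_cup_2, stand_2_top from where it was at the start of the episode below 0.006 m and distance of each of salt_jar, teaspoon, honey_jar, butter_tub, jam_jar from where it was at the start of the episode below 0.01 m); the robot touches nothing.
It fails at once if the egg cup is lifted (more than 8 mm off the stand), tipped by more than 0.25 rad or knocked off its stand (z of egg_cup_1 in the frame of stand_1_top above 0.008 m or angle between egg_cup_1's own z axis and vertical above 0.25 rad or z of egg_cup_1 in the frame of stand_1_top below -0.006 m).
It fails at once if the egg cup is struck or squeezed with more than 8 N (contact force between the arm and egg_cup_1 above 8 N).
It fails at once if the robot touches the egg in the egg cup (contact force between the arm and egg_1 above 0.3 N).
It fails at once if the stand is shoved more than 15 mm (distance of stand_1_top from where it was at the start of the episode above 0.015 m).
It fails at once if the other egg cup or its stand is moved more than 8 mm, or a bystander more than 15 mm (distance of any of egg_cup_2, stand_2_top from where it was at the start of the episode above 0.008 m or distance of any of salt_jar, teaspoon, honey_jar, butter_tub, jam_jar from where it was at the start of the episode above 0.015 m).
It also fails if it takes over 51 s, if anything falls off the work surface, if the arm or the gripper's body presses on something with over 40 N, if the wrist force passes 120 N, or if a joint passes its speed limit or range.

### The arm

A 6-joint arm with a two-finger parallel gripper is mounted at the origin on a cart in front of the work surface, level with it; the furniture and walls round the work are solid. World frame = base frame: x ahead of the robot, y to its left, z up, the work surface at z = 0. Lengths are in m, angles in degrees, forces in N, time in s.
With the tool pointing down it reaches from about 0.375 to 0.9 m from the base axis. Payload 3.1 kg.
Tool frame: the origin (TCP) lies between the finger pads; the fingertips stand 11 mm ahead of it and the grasp point (between the pads) lies 8 mm behind it; z points along the fingers, y is the line along which they close (so a half turn about z gives the same grasp; the last joint's range is limited). The gripper opens to 87 mm and grips with 3 to 60 N. Pads are 19 mm wide; open, the fingers measure 117 mm over their backs; the gripper's body (75 mm by 190 mm) begins 51 mm behind the grasp point.
Start: joints at [57.153, 30.224, 82.088, -0, 67.689, -10.227], TCP at [0.24, 0.577, 0.234] pointing down, gripper open.
Joint ranges: [-176.69, 176.69], [-43.24, 126.21], [12.49, 139.97], [-82, 262], [0, 151.66], [-163.58, 163.58]. Speed limits (degrees/s): [159.86, 159.86, 180, 180, 180, 180].

### API

Orientations are given as a 3x3 rotation matrix whose columns are the frame's x, y, z axes.
In Python, from rig import bot gives the robot as it stands.
- The arm moves only by the tool apply_moves, never from a script. Its argument "steps" is a list that holds one entry, the list of rows, each a list of 7 numbers: the shift along the tool's x, y, z in cm, then the turn, a rotation vector about the tool's x, y, z in degrees, then the gripper command: -1 is shut, 1 is fully open, values between are in proportion. In form: [[[dx, dy, dz, rx, ry, rz, jaw], ...]]. A call has 1 to 20 rows; each row is the pose to reach, as a shift and turn from the pose commanded when the call began, along the tool's axes at that moment; what a row does not reach only later rows make up. A row lasts 1/8 s, in which the tool goes at most 62.5 mm and 10.7 degrees, less where a joint would pass 70% of its speed; a pose out of reach is approached as far as the arm can. A call with a gripper value outside its range is refused whole. The fingers move at their own pace and stop on an object; the grip force is fixed at half the most. Time passes only in rows, so rows that repeat a pose let the fingers close. It gives the time, the measured TCP pose, the force, the opening and the grip force at its end, in the units of the state.
- bot.read_state(): the state, without advancing time (a new reading comes with each control period).
- bot.capture(name): name is "scene" or "top"; returns the picture (480x640x3 uint8, blue, green, red); there is no depth.
- bot.camera_model(name): a dict with "intrinsics" (3x3 intrinsics, pixels), "R" (3x3) and "t" (3): a world point X has camera coordinates R X + t. Camera axes: x right, y down, z forward; pixel columns grow to the right and rows downward; lengths in m; the calibration is good to about 2 mm. A picture is of the moment at which its call begins. camera_model takes no time and is no camera call.
- bot.hand_in(): hands the job in; it is judged then, once.
The state is a dict: "time_s": time; "joint_positions": joint angles; "qvel": joint speeds; "tau": joint torques, N m; "position": TCP position; "tcp_rot": TCP orientation; "force": force on the tool from outside, world axes, zero at the start; "moment": the same for the moment, N m; "opening": opening from 0.0 (shut) to 1.0 (fully open); "grasp_force": force on a finger pad.
Only numpy, scipy, OpenCV 4.12 (cv2) and the standard library are available. Lean on these libraries where they do the work, as an engineer would, in place of code of your own. Each camera call takes 0.05 s, during which the arm holds its last target. There are 200 camera calls.

## Working session

There is one attempt and no reset: what is moved stays moved. The work goes in short steps, Python scripts to look and compute and a tool call to move; the robot and the scene stay as the last step left them, time stands still between calls to the robot, and variables do not carry over. Pictures are saved under pics/ and viewed, at most 10 in all, crops included, and the job is handed in when it is done.

Besides the shell and the picture viewer there is one more tool, called after "Request:" by a JSON object that holds its "api" and its "payload". apply_moves: Moves the arm, as the interface text tells. Its arguments: {"type":"object","properties":{"steps":{"type":"array","items":{"type":"array","items":{"type":"array","items":{"type":"number"}}}}},"required":["steps"]}

```bash
mkdir -p pics
python3 - <<'E'
from rig import bot
import cv2, numpy as np
for n in("scene","top"):
    cv2.imwrite(f"pics/{n}0.png",bot.capture(n)); m=bot.camera_model(n)
    print(n,np.round(m["intrinsics"],1).tolist(),np.round(m["R"],3).tolist(),np.round(-np.array(m["R"]).T@m["t"],3))
s=bot.read_state();print(s["time_s"],s["position"],np.round(s["tcp_rot"],3).tolist(),s["opening"])
E
```

```text
scene [[572.4, 0.0, 320.0], [0.0, 572.4, 246.8], [0.0, 0.0, 1.0]] [[0.618, -0.786, -0.013], [-0.576, -0.441, -0.688], [0.535, 0.433, -0.726]] [-0.195 -0.578  1.022]
top [[543.1, 0.0, 322.5], [0.0, 543.1, 240.2], [0.0, 0.0, 1.0]] [[0.018, -1.0, -0.02], [-0.992, -0.016, -0.125], [0.124, 0.022, -0.992]] [ 0.303 -0.036  1.54 ]
0.1 [0.24001319 0.57637243 0.23267102] [[-0.923, 0.385, -0.001], [0.385, 0.923, -0.002], [0.0, -0.002, -1.0]] 1.0013752752146914
```

View pics/scene0.png

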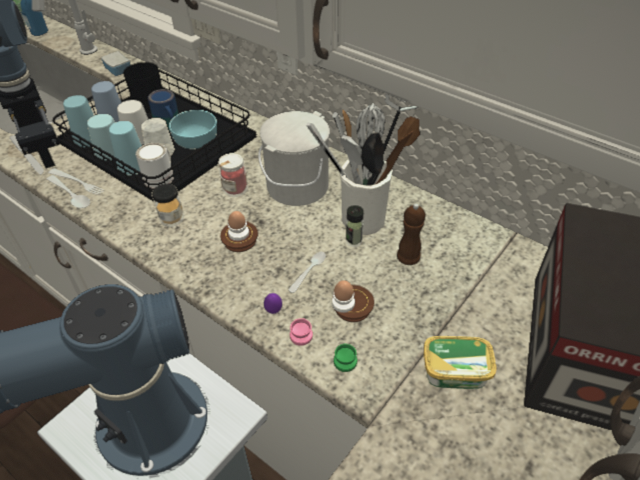

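View pics/top0.png

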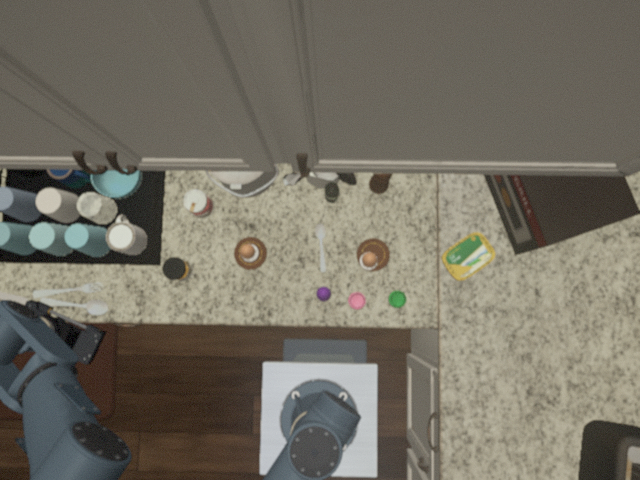

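The scene view has two white cups with brown eggs on brown stands. The one at scene (344,297), top (369,259), sits off its stand's middle at scene (354,303), top (373,254), so it is egg_cup_1. The one at scene (238,228), top (250,253), is centred, so it is egg_cup_2. The pink, green and purple things are decoys. Next I'll enlarge and measure.

```bash
cat > h.py <<'E'
from rig import bot
import cv2, numpy as np
def ray(n,uv,z):
    m=bot.camera_model(n);R=np.array(m["R"]);C=-R.T@m["t"]
    d=R.T@np.linalg.solve(m["intrinsics"],[uv[0],uv[1],1.]);return C+d*(z-C[2])/d[2]
def proj(n,X):
    m=bot.camera_model(n);p=np.array(m["intrinsics"])@(np.array(m["R"])@X+m["t"]);return p[:2]/p[2]
def tri(a,b):
    A=[];B=[]
    for n,uv in(("scene",a),("top",b)):
        p=ray(n,uv,0);q=ray(n,uv,.2);d=(q-p)/np.linalg.norm(q-p);P=np.eye(3)-np.outer(d,d);A.append(P);B.append(P@p)
    return np.linalg.lstsq(np.vstack(A),np.hstack(B),rcond=None)[0]
E
python3 - <<'E'
from h import *
s=cv2.imread("pics/scene0.png");t=cv2.imread("pics/top0.png")
a=cv2.resize(s[265:335,315:390],None,fx=5.3,fy=5.3,interpolation=cv2.INTER_CUBIC)
b=cv2.resize(t[230:280,345:400],None,fx=7,fy=7,interpolation=cv2.INTER_CUBIC)
c=np.zeros((400,800,3),np.uint8);c[:a.shape[0],:a.shape[1]]=a;c[:b.shape[0],405:405+b.shape[1]]=b
cv2.imwrite("pics/crop0.png",c)
for n,uv in(("scene",(354,303)),("top",(373,254.5)),("scene",(240,236)),("top",(250.5,253.5))): print(n,ray(n,uv,.025))
print(a.shape,b.shape)
E
```

```text
scene [ 0.45123928 -0.14789012  0.025     ]
top [ 0.45457091 -0.14446338  0.025     ]
scene [0.44885099 0.1944573  0.025     ]
top [0.45173262 0.19917222 0.025     ]
(371, 398, 3) (350, 385, 3)
```

View pics/crop0.png

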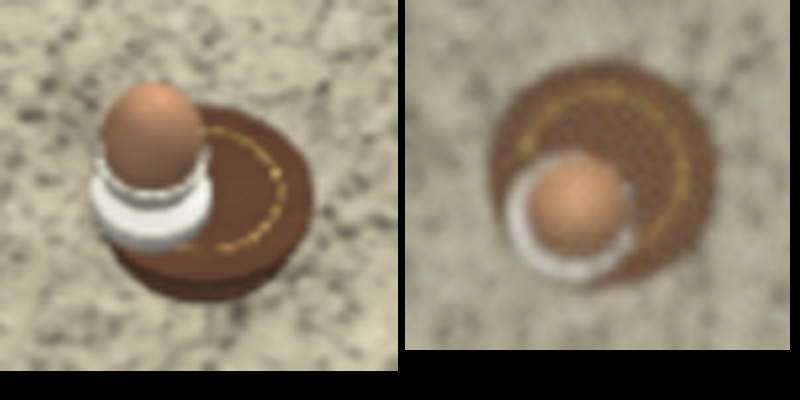

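The crop confirms it. On the enlarged scene (left half) the white cup's foot at (151,210) overlaps the near-left part of the brass ring and reaches the stand's rim. On the enlarged top view (right half) the foot is at (571,217) and the stand's centre at (603,173). Next I'll fit circles.

```bash
cat >> h.py <<'E'
from scipy.optimize import least_squares
def fit(P,r=None):
    P=np.asarray(P)[:,:2];x0=[*P.mean(0)]+([.03] if r is None else [])
    f=lambda v:np.hypot(P[:,0]-v[0],P[:,1]-v[1])-(v[2] if r is None else r)
    q=least_squares(f,x0,loss="soft_l1",f_scale=.001);return q.x,np.sqrt(np.mean(q.fun**2)),len(P)
def measure(imgs,win,show=None):
    out={}
    for n in imgs:
        u0,u1,v0,v1=win[n];k=4
        im=cv2.resize(imgs[n][v0:v1,u0:u1],None,fx=k,fy=k,interpolation=cv2.INTER_CUBIC)
        H,S,V=[x.astype(int) for x in cv2.split(cv2.cvtColor(im,cv2.COLOR_BGR2HSV))]
        px=lambda p:(u0+(p[0]+.5)/k-.5,v0+(p[1]+.5)/k-.5)
        B,G,R=[x.astype(int) for x in cv2.split(im)]
        stand=((R-B>22)).astype(np.uint8)
        l,lab,st,_=cv2.connectedComponentsWithStats(stand);stand=(lab==1+np.argmax(st[1:,4])).astype(np.uint8)
        hull=cv2.convexHull(max(cv2.findContours(stand,0,1)[0],key=cv2.contourArea))
        hm=cv2.fillConvexPoly(np.zeros_like(stand),hull,1)
        near=cv2.dilate(hm,np.ones((25,25)))
        white=((V>135)&(S<45)&(near>0)).astype(np.uint8)
        l,lab,st,_=cv2.connectedComponentsWithStats(white);white=(lab==1+np.argmax(st[1:,4])).astype(np.uint8)
        gold=(H>16)&(H<32)&(S>100)&(V>90)&(hm>0)
        g=[ray(n,px((x,y)),.025) for y,x in zip(*np.nonzero(gold))]
        out[n,"ring"]=fit(g,.0315) if len(g)>20 else None
        c=cv2.convexHull(max(cv2.findContours(white,0,1)[0],key=cv2.contourArea));
        full=cv2.findContours(cv2.fillConvexPoly(np.zeros_like(white),c,1),0,1)[0][0][:,0]
        x,y,w,h=cv2.boundingRect(c)
        low=[p for p in full if p[1]>y+h*(.7 if n=="scene" else .55)]
        out[n,"foot"]=fit([ray(n,px(p),.026 if n=="scene" else .031) for p in low],.025)
        sc=cv2.findContours(hm,0,1)[0][0][:,0];hx,hy,hw,hh=cv2.boundingRect(hull)
        up=[p for p in sc if (p[0]>hx+.6*hw and p[1]<hy+.6*hh)]
        out[n,"stand"]=fit([ray(n,px(p),.025) for p in up],.047)
        if show:
            d=im.copy();d[gold]=(0,255,255);cv2.polylines(d,[np.array(low)],0,(255,0,0),1);cv2.polylines(d,[np.array(up)],0,(0,255,0),1);cv2.imwrite(f"pics/{show}_{n}.png",d)
    for a,b in out.items(): print(a,None if b is None else(np.round(b[0],4),round(b[1],4),b[2]))
    return out
WIN={"scene":(315,390,265,335),"top":(345,400,230,280)}
E
python3 - <<'E'
from h import *
measure({n:cv2.imread(f"pics/{n}0.png") for n in WIN},WIN,"dbg")
a=cv2.imread("pics/dbg_scene.png");b=cv2.imread("pics/dbg_top.png");c=np.zeros((280,530,3),np.uint8);c[:a.shape[0],:a.shape[1]]=a;c[:b.shape[0],305:305+b.shape[1]]=b;cv2.imwrite("pics/dbg.png",c)
E
```

```text
('scene', 'ring') (array([ 0.4561, -0.1417]), np.float64(0.0011), 499)
('scene', 'foot') (array([ 0.43, -0.22]), np.float64(0.0128), 263)
('scene', 'stand') (array([ 0.5316, -0.1423]), np.float64(0.011), 286)
('top', 'ring') (array([ 0.4563, -0.1439]), np.float64(0.0018), 875)
('top', 'foot') (array([ 0.4031, -0.1414]), np.float64(0.041), 396)
('top', 'stand') (array([ 0.4811, -0.1769]), np.float64(0.0053), 206)
```

View pics/dbg.png

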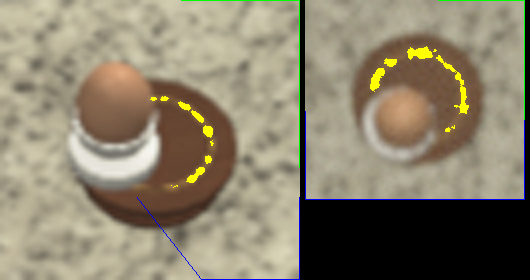

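The ring fits agree in both views at (0.456, -0.143). The white and stand masks leak into the counter, so I'll fix those.

```bash
python3 - <<'E'
from h import *
for n,pts in(("scene",[(108,165),(90,150),(150,250),(30,150),(170,150)]),("top",[(75,145),(66,115),(20,150),(110,90)])):
    im=cv2.imread(f"pics/dbg_{n}.png")
    print(n,[im[y,x].tolist() for x,y in pts])
E
sed -i 's/stand=((R-B>22))/stand=((R-B>22)\&(S>95))/; s/white=((V>135)&(S<45)/white=((V>140)\&(R-B<32)\&(S<42)/' h.py
sed -i 's/near=cv2.dilate(hm,np.ones((25,25)))/near=cv2.dilate(hm,np.ones((13,13)))/' h.py
python3 - <<'E'
from h import *
measure({n:cv2.imread(f"pics/{n}0.png") for n in WIN},WIN,"dbg")
a=cv2.imread("pics/dbg_scene.png");b=cv2.imread("pics/dbg_top.png");c=np.zeros((280,530,3),np.uint8);c[:a.shape[0],:a.shape[1]]=a;c[:b.shape[0],305:305+b.shape[1]]=b;cv2.imwrite("pics/dbg2.png",c)
E
```

```text
scene [[216, 225, 227], [141, 152, 154], [149, 174, 180], [169, 197, 204], [51, 71, 105]]
top [[167, 179, 185], [160, 174, 183], [146, 166, 171], [75, 104, 137]]Traceback (most recent call last):
  File "<stdin>", line 2, in <module>
  File "h.py", line 34, in measure
    g=[ray(n,px((x,y)),.025) for y,x in zip(*np.nonzero(gold))]
       ~~~^^^^^^^^^^^^^^^^^^
  File "h.py", line 4, in ray
    m=bot.camera_model(n);R=np.array(m["R"]);C=-R.T@m["t"]
ValueError: time passes only in moves, steps and waits
```

```bash
python3 - <<'E'
s=open("h.py").read()
s=s.replace("def ray(","from functools import lru_cache\n@lru_cache\ndef cam(n): return bot.camera_model(n)\ndef ray(",1).replace("m=bot.camera_model(n);","m=cam(n);")
open("h.py","w").write(s)
E
python3 - <<'E'
from h import *
measure({n:cv2.imread(f"pics/{n}0.png") for n in WIN},WIN,"dbg")
a=cv2.imread("pics/dbg_scene.png");b=cv2.imread("pics/dbg_top.png");c=np.zeros((280,530,3),np.uint8);c[:a.shape[0],:a.shape[1]]=a;c[:b.shape[0],305:305+b.shape[1]]=b;cv2.imwrite("pics/dbg2.png",c)
E
```

```text
('scene', 'ring') (array([ 0.4561, -0.1417]), np.float64(0.0011), 499)
('scene', 'foot') (array([ 0.4403, -0.126 ]), np.float64(0.0007), 88)
('scene', 'stand') (array([ 0.4526, -0.1412]), np.float64(0.0003), 98)
('top', 'ring') (array([ 0.4563, -0.1439]), np.float64(0.0018), 875)
('top', 'foot') (array([ 0.4395, -0.1337]), np.float64(0.0016), 76)
('top', 'stand') (array([ 0.4529, -0.1414]), np.float64(0.0007), 88)
```

View pics/dbg2.png

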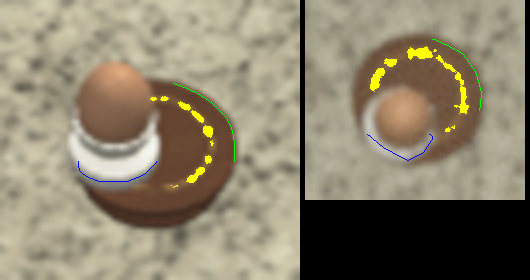

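Run:
```python
from h import *
print(ray("scene",(343.1,303.2),.031),ray("top",(368.3,260.6),.031),"egg",tri((343.1,290.2),(369.1,258.7)))
for X in[(.44,-.126,.031),(.4405,-.130,.031)]: print(proj("scene",np.array(X)),proj("top",np.array(X)))
for n in WIN:
    im=cv2.imread(f"pics/{n}0.png");u0,u1,v0,v1=WIN[n]
    e=cv2.cvtColor(im,cv2.COLOR_BGR2HSV)[v0:v1,u0:u1].astype(int)
    m=((e[...,0]<14)&(e[...,1]>70)&(e[...,2]>125)).astype(np.uint8)
    l,lab,st,c=cv2.connectedComponentsWithStats(m);i=1+np.argmax(st[1:,4]);print(n,c[i]+[u0,v0],st[i])
```

```text
[ 0.43241899 -0.13198231  0.031     ] [ 0.4367066  -0.13110062  0.031     ] egg [ 0.43734753 -0.12959387  0.06958075]
[342.96956029 299.70387407] [366.47403437 259.39000534]
[344.57361268 300.44047232] [367.91483589 259.23484069]
scene [343.64361702 287.7287234 ] [ 21  16  18  14 188]
top [366.875 252.125] [20 21  5  4  8]
```

Egg middle triangulates to z = 0.070 (0.068 expected), so the geometry holds. The cup is at about (0.438, -0.130) and the stand at about (0.4545, -0.142). The push is about 20 mm along (0.82, -0.57). I'll use shut fingers pushing with the tool's -x side, tilted 6° so the body stays clear of the egg.

```bash
cat >> h.py <<'E'
from scipy.spatial.transform import Rotation as Ro
def goto(p,ang,tilt):
    s=bot.read_state();R=np.array(s["tcp_rot"]);d=np.array([np.cos(np.radians(ang)),np.sin(np.radians(ang)),0])
    x=-d;z=np.array([0,0,-1.]);T=np.c_[x,np.cross(z,x),z]@Ro.from_euler("y",-tilt,degrees=True).as_matrix()
    print("shift cm",np.round(R.T@(np.array(p)-s["position"])*100,2),"rotvec",np.round(Ro.from_matrix(R.T@T).as_rotvec(degrees=True),2))
E
python3 - <<'E'
from h import *
c=np.array([.438,-.130]);d=np.array([.82,-.57]);p=c-d*.060
print(p,np.hypot(*p));goto([*p,.16],-35,6)
E
```

```text
[ 0.3888 -0.0958] 0.40042862035573834
shift cm [-39.59 -56.31   7.36] rotvec [ 0.53 -5.98 12.37]
```

Request:
{"api": "apply_moves", "payload": {"steps": [[[-20,-28,1,0,-3,6,-1],[-20,-28,1,0,-3,6,-1],[-20,-28,1,0,-3,6,-1],[-20,-28,1,0,-3,6,-1],[-20,-28,1,0,-3,6,-1],[-20,-28,1,0,-3,6,-1],[-39.6,-56.3,7.4,0.5,-6,12.4,-1],[-39.6,-56.3,7.4,0.5,-6,12.4,-1],[-39.6,-56.3,7.4,0.5,-6,12.4,-1],[-39.6,-56.3,7.4,0.5,-6,12.4,-1],[-39.6,-56.3,7.4,0.5,-6,12.4,-1],[-39.6,-56.3,7.4,0.5,-6,12.4,-1],[-39.6,-56.3,7.4,0.5,-6,12.4,-1],[-39.6,-56.3,7.4,0.5,-6,12.4,-1],[-39.6,-56.3,7.4,0.5,-6,12.4,-1],[-39.6,-56.3,7.4,0.5,-6,12.4,-1]]]}}

```text
time_s: 2.1
position: [0.3891, -0.0939, 0.1598]
tcp_rot: [[-0.815, 0.572, 0.087], [0.569, 0.82, -0.058], [-0.105, 0.003, -0.995]]
force: [0.2, -0.1, -0.3]
opening: -0.001
grasp_force: 0.0
```

Run:
```python
from h import *
s=bot.read_state();print(s["time_s"],s["position"],np.round(s["tcp_rot"],3).tolist(),s["joint_positions"],s["opening"])
p=np.array([.438,-.130])-np.array([.82,-.57])*.055
goto([*p,.041],-35,6)
```

```text
2.1 [ 0.38911454 -0.09393251  0.15976146] [[-0.815, 0.572, 0.087], [0.569, 0.82, -0.058], [-0.105, 0.003, -0.995]] [-29.34101209  19.47434526 121.43235082  -0.78887339  33.10125124
 -83.79120851] -0.0005113936597974929
shift cm [ 0.67 -0.2  11.87] rotvec [0.16 0.01 0.08]
```

Request:
{"api": "apply_moves", "payload": {"steps": [[[0.3,-0.1,4,0,0,0,-1],[0.5,-0.2,8,0,0,0,-1],[0.6,-0.2,10.5,0,0,0,-1],[0.7,-0.2,11.9,0,0,0,-1],[0.7,-0.2,11.9,0,0,0,-1],[0.7,-0.2,11.9,0,0,0,-1],[0.7,-0.2,11.9,0,0,0,-1]]]}}

```text
time_s: 2.98
position: [0.3933, -0.0997, 0.0413]
tcp_rot: [[-0.814, 0.574, 0.089], [0.571, 0.819, -0.059], [-0.106, 0.003, -0.994]]
force: [-0.4, -1.1, -0.5]
opening: 0.008
grasp_force: 0.0
```

Run:
```python
from h import *
s=bot.read_state();print(s["time_s"],s["position"],s["force"],s["joint_positions"])
a=bot.capture("scene");b=bot.capture("top");cv2.imwrite("pics/s1.png",a);cv2.imwrite("pics/t1.png",b)
A=cv2.resize(a[235:335,300:400],(400,400),interpolation=cv2.INTER_CUBIC);B=cv2.resize(b[215:295,325:405],(400,400),interpolation=cv2.INTER_CUBIC)
cv2.imwrite("pics/c1.png",np.hstack([A,B]))
p=np.array([.438,-.130])-np.array([.82,-.57])*.035
goto([*p,.041],-35,6)
```

```text
2.975 [ 0.39330725 -0.09965009  0.04125477] [-0.43250658 -1.133524   -0.47439187] [-29.79749574  37.28836815 126.00393009  -2.14048719  10.61805427
 -82.70841809]
shift cm [-1.9   0.08  0.22] rotvec [ 0.16  0.1  -0.03]
```

View pics/c1.png

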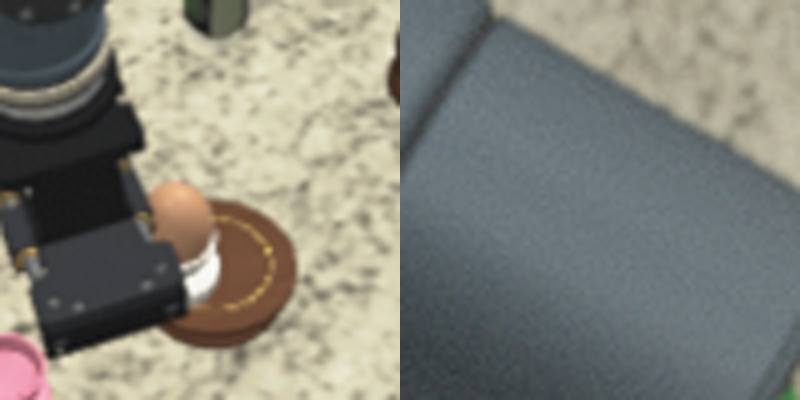

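Scene crop: the fingers are shut beside the cup, low and short of it, and the egg at (185,220) is clear of the body. The top view is blocked by the arm. I'll advance slowly.

Request:
{"api": "apply_moves", "payload": {"steps": [[[-0.5,0,0.06,0,0,0,-1],[-1.0,0,0.1,0,0,0,-1],[-1.3,0.05,0.15,0,0,0,-1],[-1.5,0.05,0.17,0,0,0,-1],[-1.65,0.05,0.18,0,0,0,-1],[-1.8,0.05,0.2,0,0,0,-1],[-1.95,0.08,0.21,0,0,0,-1],[-2.1,0.08,0.23,0,0,0,-1],[-2.25,0.08,0.25,0,0,0,-1],[-2.4,0.08,0.26,0,0,0,-1],[-2.5,0.08,0.28,0,0,0,-1],[-2.6,0.08,0.28,0,0,0,-1],[-2.6,0.08,0.28,0,0,0,-1]]]}}

```text
time_s: 4.7
position: [0.4149, -0.1141, 0.0404]
tcp_rot: [[-0.814, 0.574, 0.088], [0.571, 0.819, -0.058], [-0.105, 0.003, -0.994]]
force: [0.3, 0.4, -0.4]
opening: 0.01
grasp_force: 0.2
```

```bash
cat > look.py <<'E'
from h import *
import sys
s=bot.read_state();print(s["time_s"],np.round(s["position"],4),np.round(s["force"],1))
k=sys.argv[1];W={"scene":WIN["scene"]}
a=bot.capture("scene");cv2.imwrite(f"pics/s{k}.png",a)
try: measure({"scene":a},W)
except Exception as e: print(e)
u0,u1,v0,v1=W["scene"];e=cv2.cvtColor(a,cv2.COLOR_BGR2HSV)[v0:v1,u0:u1].astype(int)
m=((e[...,0]<14)&(e[...,1]>70)&(e[...,2]>125)).astype(np.uint8)
l,lab,st,c=cv2.connectedComponentsWithStats(m);i=1+np.argmax(st[1:,4]);print("egg px",c[i]+[u0,v0],st[i])
cv2.imwrite(f"pics/c{k}.png",cv2.resize(a[235:335,300:400],(500,500),interpolation=cv2.INTER_CUBIC))
E
python3 look.py 2
```

```text
4.7 [ 0.4149 -0.1141  0.0404] [ 0.3  0.4 -0.4]
('scene', 'ring') (array([ 0.4565, -0.1411]), np.float64(0.0037), 577)
('scene', 'foot') (array([ 0.4933, -0.1516]), np.float64(0.0012), 14)
('scene', 'stand') (array([ 0.4529, -0.1409]), np.float64(0.0004), 85)
egg px [353.08695652 286.73913043] [33 15 11 13 69]
```

View pics/c2.png

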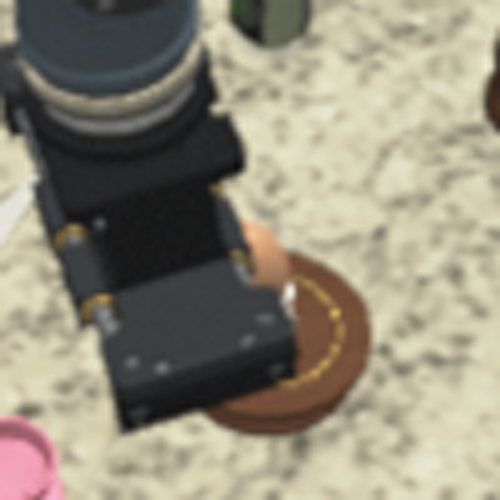

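The arm hides the cup body, but the egg's right edge has moved about 5 px along the push and the stand has stayed put. I'll push 6 mm more, then back off and rise for a clear look.

Request:
{"api": "apply_moves", "payload": {"steps": [[[-0.1,0,0.01,0,0,0,-1],[-0.2,0,0.02,0,0,0,-1],[-0.3,0,0.03,0,0,0,-1],[-0.4,0,0.04,0,0,0,-1],[-0.5,0,0.05,0,0,0,-1],[-0.6,0,0.06,0,0,0,-1],[-0.7,0,0.07,0,0,0,-1],[-0.7,0,0.07,0,0,0,-1]]]}}

```text
time_s: 5.75
position: [0.4207, -0.1182, 0.0405]
tcp_rot: [[-0.814, 0.574, 0.088], [0.571, 0.819, -0.058], [-0.105, 0.003, -0.994]]
force: [-0.5, -0.3, 0.1]
opening: 0.006
grasp_force: 0.2
```

```bash
python3 look.py 3; python3 -c "
from h import *
for k in (0,10,20): print(proj('scene',np.array([.438+.00082*k,-.13-.00057*k,.07])))"
```

```text
5.75 [ 0.4207 -0.1182  0.0405] [-0.5 -0.3  0.1]
('scene', 'ring') (array([ 0.4571, -0.1408]), np.float64(0.0044), 435)
('scene', 'foot') (array([ 0.4655, -0.1634]), np.float64(0.0007), 8)
('scene', 'stand') (array([ 0.454 , -0.1396]), np.float64(0.001), 83)
egg px [356.26470588 285.57352941] [36 13 12 14 68]
[344.20491355 289.86508799]
[348.62647053 288.76587899]
[353.0341932  287.67010923]
```

The egg has moved about 9 px, which is about the full 20 mm. I'll back off, rise, and look with both cameras.

Request:
{"api": "apply_moves", "payload": {"steps": [[[0.8,0,-0.08,0,0,0,-1],[2.5,0,-0.26,0,0,0,-1],[2.5,0,-0.26,0,0,0,-1],[2.5,0,-4,0,0,0,-1],[2.5,0,-9,0,0,0,-1],[2.5,5,-14,0,0,0,-1],[2,12,-15,0,0,0,-1],[2,18,-15,0,0,0,-1],[2,24,-15,0,0,0,-1],[2,24,-15,0,0,0,-1],[2,24,-15,0,0,0,-1]]]}}

```text
time_s: 7.18
position: [0.5286, 0.0989, 0.1879]
tcp_rot: [[-0.815, 0.573, 0.086], [0.57, 0.82, -0.058], [-0.104, 0.002, -0.995]]
force: [0.2, 0.1, -0.3]
opening: 0.003
grasp_force: 0.0
```

Run:
```python
from h import *
s=bot.read_state();print(s["time_s"],s["position"])
I={n:bot.capture(n) for n in WIN}
for n in I: cv2.imwrite(f"pics/{n}4.png",I[n])
measure(I,WIN)
a=cv2.resize(I["scene"][265:335,315:390],None,fx=5.3,fy=5.3,interpolation=cv2.INTER_CUBIC)
b=cv2.resize(I["top"][230:280,345:400],None,fx=7,fy=7,interpolation=cv2.INTER_CUBIC)
c=np.zeros((400,800,3),np.uint8);c[:a.shape[0],:a.shape[1]]=a;c[:b.shape[0],405:405+b.shape[1]]=b
cv2.imwrite("pics/crop4.png",c)
```

```text
7.175 [0.52857196 0.09888769 0.18785954]
('scene', 'ring') (array([ 0.4555, -0.1415]), np.float64(0.0012), 529)
('scene', 'foot') (array([ 0.4552, -0.1346]), np.float64(0.0004), 90)
('scene', 'stand') (array([ 0.4556, -0.1379]), np.float64(0.0024), 97)
('top', 'ring') (array([ 0.456 , -0.1435]), np.float64(0.0018), 902)
('top', 'foot') (array([ 0.4522, -0.1386]), np.float64(0.0021), 93)
('top', 'stand') (array([ 0.4535, -0.1409]), np.float64(0.0006), 88)
```

View pics/crop4.png

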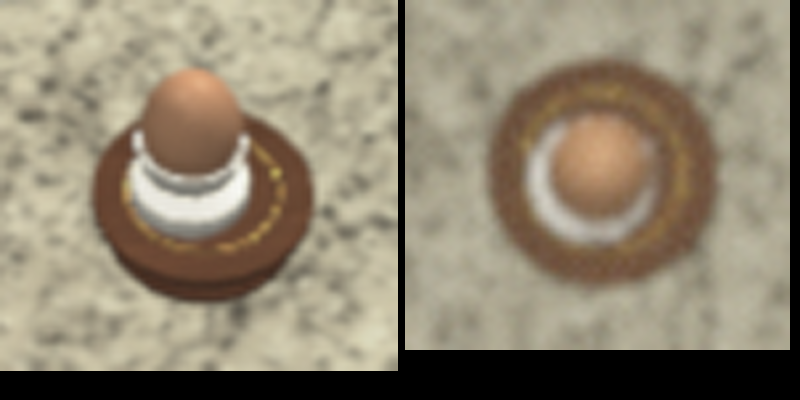

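After the first nudge, in the enlarged top view the foot centre is at (592,178) against the stand's centre at (603,173). In the enlarged scene view the ring gap is narrow at left and wide at right. The cup is about 5 mm short, mostly in -y. I'll make one more small nudge along -60°.

Run:
```python
from h import *
print("salt",ray("top",(332,188),.105))
d=np.array([.5,-.866]);e=np.array([.4355,-.110])
goto([*(e-d*.025),.16],-60,6)
```

```text
salt [ 0.62473138 -0.02725092  0.105     ]
shift cm [ -1.83 -21.23   2.95] rotvec [ 2.64 -0.09 24.78]
```

Request:
{"api": "apply_moves", "payload": {"steps": [[[0.5,-6,0,0.8,0,8,-1],[0,-12,0,1.6,0,16,-1],[-1,-18,0,2.6,0,24.8,-1],[-1.8,-21.2,1,2.6,-0.1,24.8,-1],[-1.8,-21.2,2.9,2.6,-0.1,24.8,-1],[-1.8,-21.2,2.9,2.6,-0.1,24.8,-1],[-1.8,-21.2,2.9,2.6,-0.1,24.8,-1],[-1.8,-21.2,2.9,2.6,-0.1,24.8,-1]]]}}

```text
time_s: 8.28
position: [0.4245, -0.0868, 0.1612]
tcp_rot: [[-0.498, 0.865, 0.056], [0.861, 0.501, -0.09], [-0.106, 0.003, -0.994]]
force: [-0.5, -0.2, 0.0]
opening: 0.002
grasp_force: 0.0
```

Run:
```python
from h import *
s=bot.read_state();print(s["time_s"],s["position"])
d=np.array([.5,-.866]);e=np.array([.4355,-.110])
goto([*(e-d*.025),.041],-60,6)
```

```text
8.275 [ 0.42453154 -0.08683119  0.16119369]
shift cm [ 1.22 -0.25 11.96] rotvec [0.2  0.08 0.05]
```

Request:
{"api": "apply_moves", "payload": {"steps": [[[0.5,-0.1,4,0,0,0,-1],[0.9,-0.2,8,0,0,0,-1],[1.1,-0.2,10.5,0,0,0,-1],[1.2,-0.2,12,0,0,0,-1],[1.2,-0.2,12,0,0,0,-1],[1.2,-0.2,12,0,0,0,-1]]]}}

```text
time_s: 9.02
position: [0.4238, -0.0883, 0.0406]
tcp_rot: [[-0.498, 0.865, 0.056], [0.861, 0.501, -0.09], [-0.106, 0.004, -0.994]]
force: [0.0, -0.3, 0.3]
opening: 0.006
grasp_force: 0.0
```

Run:
```python
from h import *
s=bot.read_state();print(s["time_s"],s["position"],s["force"])
goto([.4355,-.110,.041],-60,6)
```

```text
9.025 [ 0.42382036 -0.08830439  0.04064187] [ 0.00985806 -0.31738279  0.33764605]
shift cm [-2.45 -0.08  0.23] rotvec [0.21 0.09 0.05]
```

Request:
{"api": "apply_moves", "payload": {"steps": [[[-0.5,0,0.05,0,0,0,-1],[-1.0,0,0.1,0,0,0,-1],[-1.4,-0.05,0.15,0,0,0,-1],[-1.6,-0.05,0.16,0,0,0,-1],[-1.75,-0.05,0.18,0,0,0,-1],[-1.9,-0.08,0.2,0,0,0,-1],[-2.0,-0.08,0.2,0,0,0,-1],[-2.1,-0.08,0.21,0,0,0,-1],[-2.2,-0.08,0.22,0,0,0,-1],[-2.3,-0.08,0.23,0,0,0,-1],[-2.4,-0.08,0.24,0,0,0,-1],[-2.5,-0.08,0.25,0,0,0,-1],[-2.5,-0.08,0.25,0,0,0,-1]]]}}

```text
time_s: 10.65
position: [0.4354, -0.1107, 0.0402]
tcp_rot: [[-0.497, 0.866, 0.055], [0.861, 0.501, -0.09], [-0.105, 0.003, -0.994]]
force: [0.4, 0.2, 0.6]
opening: 0.002
grasp_force: 0.2
```

```bash
python3 look.py 5
python3 - <<'E'
from h import *
a=cv2.imread("pics/scene4.png")
u0,u1,v0,v1=WIN["scene"];e=cv2.cvtColor(a,cv2.COLOR_BGR2HSV)[v0:v1,u0:u1].astype(int)
m=((e[...,0]<14)&(e[...,1]>70)&(e[...,2]>125)).astype(np.uint8)
l,lab,st,c=cv2.connectedComponentsWithStats(m);i=1+np.argmax(st[1:,4]);print("before",c[i]+[u0,v0],st[i])
E
```

```text
10.65 [ 0.4354 -0.1107  0.0402] [0.4 0.2 0.6]
('scene', 'ring') (array([ 0.4561, -0.1416]), np.float64(0.0036), 403)
('scene', 'foot') (array([ 0.4558, -0.1391]), np.float64(0.0015), 74)
('scene', 'stand') (array([ 0.4564, -0.1372]), np.float64(0.0027), 94)
egg px [353.79781421 288.13114754] [ 31  13  18  19 183]
before [350.80295567 285.84729064] [ 27  13  19  16 203]
```

Request:
{"api": "apply_moves", "payload": {"steps": [[[0.8,0,-0.08,0,0,0,-1],[2.5,0,-0.26,0,0,0,-1],[2.5,0,-0.26,0,0,0,-1],[2.5,0,-4,0,0,0,-1],[2.5,0,-9,0,0,0,-1],[6,2,-14,0,0,0,-1],[12,4,-15,0,0,0,-1],[18,6,-15,0,0,0,-1],[20,6,-15,0,0,0,-1],[20,6,-15,0,0,0,-1]]]}}

```text
time_s: 11.95
position: [0.3786, 0.1063, 0.1685]
tcp_rot: [[-0.501, 0.864, 0.055], [0.859, 0.504, -0.089], [-0.105, 0.003, -0.994]]
force: [0.6, 0.0, -0.0]
opening: 0.008
grasp_force: 0.0
```

Run:
```python
from h import *
s=bot.read_state();print(s["time_s"],s["position"])
I={n:bot.capture(n) for n in WIN}
for n in I: cv2.imwrite(f"pics/{n}6.png",I[n])
measure(I,WIN)
a=cv2.resize(I["scene"][265:335,315:390],None,fx=5.3,fy=5.3,interpolation=cv2.INTER_CUBIC)
b=cv2.resize(I["top"][230:280,345:400],None,fx=7,fy=7,interpolation=cv2.INTER_CUBIC)
c=np.zeros((400,800,3),np.uint8);c[:a.shape[0],:a.shape[1]]=a;c[:b.shape[0],405:405+b.shape[1]]=b
cv2.imwrite("pics/crop6.png",c)
```

```text
11.95 [0.37862853 0.10634164 0.16853421]
('scene', 'ring') (array([ 0.4557, -0.1416]), np.float64(0.0012), 671)
('scene', 'foot') (array([ 0.4576, -0.138 ]), np.float64(0.0003), 88)
('scene', 'stand') (array([ 0.4572, -0.1364]), np.float64(0.0033), 99)
('top', 'ring') (array([ 0.456 , -0.1436]), np.float64(0.0017), 1012)
('top', 'foot') (array([ 0.4542, -0.1417]), np.float64(0.0015), 86)
('top', 'stand') (array([ 0.4532, -0.1412]), np.float64(0.0006), 90)
```

View pics/crop6.png

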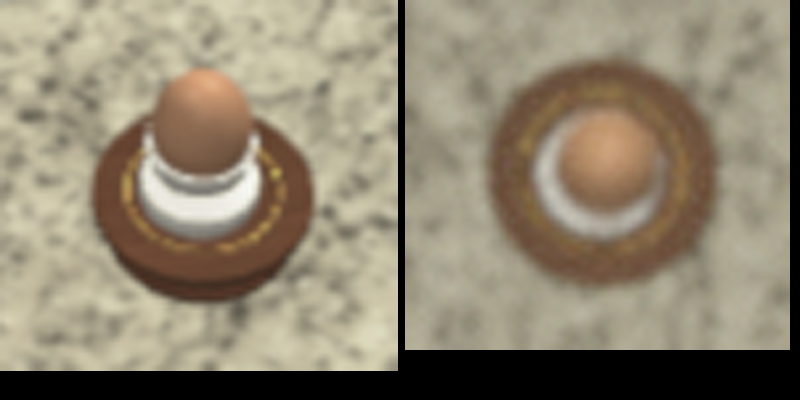

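The brass ring now shows clear of the foot on every visible side. In the enlarged scene view the foot centre is x ≈ 200 against the ring's 204; in the top view it is (601,175) against (603,173). That is about 2 mm off, within the 6 mm tolerance, and the egg is seated. I'll hand in.

```bash
python3 -c "
from rig import bot
print(bot.hand_in())"
```

```text
the job is handed in; nothing more can be done
None
```

I slid egg_cup_1 with two gentle pushes until its foot stood inside the brass ring, about 2 mm off the stand's centre in both views, egg still seated, and handed the job in at about 12 s; no verdict came back.

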